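# Stack an empty egg crate over a full one

## Task

Take the upper empty crate out of the nest of two, turn it end for end so that its orange end lies over the plain end of the crate of quail eggs, and stack it squarely on that crate so that it stands on the four shoulders inside the rim, clear of the eggs. Lower it gently rather than letting it drop, do not press on the eggs, and leave the egg crate, the other empty crate and everything else on the bench standing where they are.

Things in the scene. Friction and masses are not known exactly. Their poses are not given: they have to be found in the camera images.
- empty_crate: Crate to move: teal stack-nest crate, 0.4 kg give or take a quarter, base 252 x 176 mm, 292 x 216 over the rim, 110 high, walls 3. Starts nested in spare_crate, 45 mm above it, about 2 mm of play; lifts straight out, free after 65 mm. Origin: centre of its underside; x along its length to the orange-marked end, y across, z up. A grip bar stands at its centre.
- empty_grip (a point): On empty_crate's grip bar, over its centre of mass: (0, 0, 77) mm in its frame. The bar is upright, 16 mm thick along x, 90 long along y, flat-sided from 53 to 94 mm above the underside. Below 53 mm it has a wider hollow foot (28 mm thick): fingertips stay above that. On each side in x 100 mm are free down to there. The rim is 16 mm higher than the bar's top.
- empty_mark (a point): Middle of the orange-marked end of empty_crate's rim, at (140, 0, 110) mm in its frame.
- egg_crate: The crate of eggs on the bench: same mould, frame and sizes as empty_crate, a block of egg trays each side of its grip bar. Loose, about 0.7 kg in all. A like crate turned the same way slides down inside (nests); turned end for end it lands on the shoulders, underside 97 mm above this one's, held by the rim with 9 mm of play each way.
- egg_shoulders (a point): Centre of the plane of egg_crate's four shoulders (rim lugs): (0, 0, 98) mm in its frame, 12 mm below the rim. The flat shoulders are 24 x 19 mm, inside both long walls at x = -92 and +50 mm; each tops a hollow flute that is open at the underside. empty_crate's underside edge (1 mm above its origin), with its flutes elsewhere after the half turn, rests here.
- spare_crate: The lower crate of the nest, standing on the bench: same mould, same frame; it stays where it is. At the start the orange ends of all three crates look roughly the same way (away from the robot).
- eggs_a: Two brown pulp trays with a dozen quail eggs, 91 x 120 mm, egg tops 65 mm above its underside; lies loose in egg_crate on the orange side, egg tops 69 mm above the crate's underside. Origin: centre of its underside.
- eggs_b: The same on the plain side of egg_crate.
- tray_stack: Stack of empty brown pulp trays, 149 x 178 mm, 65 mm high; bystander. Origin: centre of its underside.
- sanitiser: Clear bottle with a white cap, 64 mm across, 170 mm high; bystander. Origin: centre of its underside.
- dozen_pack: Small brown pulp pack of twelve quail eggs, 95 x 125 mm, 46 mm high; bystander. Origin: centre of its underside.
- reject_bowl: White bowl of rejected eggs, 108 mm across, 42 mm high; bystander. Origin: centre of its underside.
- candling_lamp: Black hand lamp with an aluminium head lying on a rubber foot, 130 mm long, 36 mm high; bystander. Origin: centre of its underside.

How it is judged:
At the end, for the whole second after the job is handed in: empty_crate rests still on egg_crate's shoulders: underside 93-101 mm above egg_crate's, centres within 15 mm, orange mark over the plain end (120 mm or more past centre), level to 0.04 rad; egg_crate and spare_crate level, within 50 mm of their starts; egg trays down in egg_crate (within 15 mm) (z of empty_crate in the frame of egg_crate between 0.093 and 0.101 m and horizontal distance between empty_crate and egg_crate below 0.015 m and x of empty_mark in the frame of egg_crate below -0.12 m and angle between each of empty_crate, egg_crate, spare_crate's own z axis and vertical below 0.04 rad and distance of each of egg_crate, spare_crate from where it was at the start of the episode below 0.05 m and linear speed of empty_crate below 0.02 m/s and z of each of eggs_a, eggs_b in the frame of egg_crate below 0.015 m); the robot touches nothing.
It fails at once if eggs in the crate pressed by the empty crate (over 3 N) (contact force between empty_crate and eggs_a above 3 N or contact force between empty_crate and eggs_b above 3 N).
It fails at once if eggs in the crate pressed by the robot (over 3 N) (contact force between any of the arm, the fingers and eggs_a above 3 N or contact force between any of the arm, the fingers and eggs_b above 3 N).
It fails at once if empty crate dropped onto the egg crate (moving faster than 0.5 m/s within 30 mm above its shoulders) (horizontal distance between empty_crate and egg_crate below 0.05 m and z of empty_crate in the frame of egg_crate below 0.128 m and linear speed of empty_crate above 0.5 m/s).
It fails at once if egg crate or the other empty crate shoved by more than 60 mm or tipped by more than 0.25 rad (distance of any of egg_crate, spare_crate from where it was at the start of the episode above 0.06 m or angle between any of egg_crate, spare_crate's own z axis and vertical above 0.25 rad).
It fails at once if a bystander moved by more than 40 mm, or the bottle tipped over (distance of any of tray_stack, sanitiser, dozen_pack, reject_bowl, candling_lamp from where it was at the start of the episode above 0.04 m or angle between sanitiser's own z axis and vertical above 0.5 rad).
It also fails if it takes over 45 s, if anything falls off the work surface, if the arm or the gripper's body presses on something with over 40 N, if the wrist force passes 120 N, or if a joint passes its speed limit or range.

## Robot

A 7-joint arm with a two-finger parallel gripper is mounted at the origin on the work surface. World frame = base frame: x ahead of the robot, y to its left, z up, the work surface at z = 0. Lengths are in m, angles in rad, forces in N, time in s.
With the tool pointing down it reaches from about 0.425 to 0.875 m from the base axis. Payload 4.7 kg.
Tool frame: the origin (TCP) lies on the centre line of the jaws, within the pads' length; the fingertips stand 8 mm ahead of it and the grasp point (between the pads) lies 11 mm behind it; z points along the fingers, y is the direction in which the jaws open and shut (so a half turn about z gives the same grasp; the last joint's range is limited). The gripper opens to 87 mm and grips with 3 to 60 N. Pads are 19 mm wide; open, the fingers measure 117 mm over their backs; the gripper's body (75 mm by 190 mm) begins 51 mm behind the grasp point.
Start: joints at [1.315, 0.321, -0.07, 1.45, 0.023, 1.371, -0.057], TCP at [0.173, -0.627, 0.231] pointing down, gripper open.
Joint ranges: [-2.86, 2.86], [-0.3, 2.09], [-1.38, 1.24], [0.06, 2.45], [-1.56, 4.7], [0.09, 2.05], [-2.69, 2.69]. Speed limits (rad/s): [2.57, 2.57, 3.14, 3.14, 3.14, 3.14, 3.14].

## Interface

Orientations are given as a rotation vector (axis times angle).
In Python, from bench import ctrl, cams, workorder gives the robot as it stands. The module is installed in compiled form; this text tells all that it offers.
- The arm moves only by the tool carry_out, never from a script. Its argument "rows" is a list of rows, each an object with "offset": the shift along the tool's x, y, z in m, a list of three; "rot": the turn, a rotation vector about the tool's x, y, z in degrees, a list of three; "gripper": the opening, from 0 (shut) to 1 (fully open). In form: [{"offset": [dx, dy, dz], "rot": [rx, ry, rz], "gripper": gripper}, ...]. A call has 1 to 10 rows; each row shifts and turns the commanded pose from where the row before left it, along the tool's axes as they then stand; what a row does not reach is not made up. A row lasts 1/8 s, in which the tool goes at most 62.5 mm and 10.7 degrees, less where a joint would pass 70% of its speed; a pose out of reach is approached as far as the arm can. A call is refused whole if a number of a shift passes 0.0625 or a number of a turn 10.7, either way. A call with a gripper value outside its range is refused whole. The fingers move at their own pace and stop on an object; "grip_force" is the grip in N (left out, the last holds). Time passes only in rows, so rows that do not move let the fingers close. It gives the time, the measured TCP pose, the force and the opening at its end, in the units of the state.
- ctrl.get_state(): the state, without advancing time (a new reading comes with each control period).
- cams.get_image(name): name is "side" or "top"; returns a dict with "img" (480x640x3 uint8, red, green, blue), "vfov" (degrees; the focal length in pixels is half the picture's height over the tangent of half this angle, whatever the lens; pixels are square), "cx", "cy" (the principal point, pixels), "k1" (the pictures are not rectified: a ray, as slopes to the right and down, at radius r is drawn at 1 + k1 r^2 times it, then the intrinsics apply), "R" (3x3) and "t" (3): a world point X has camera coordinates R X + t. Camera axes: x right, y down, z forward; pixel columns grow to the right and rows downward; lengths in m; the calibration is good to about 2 mm. A picture is of the moment at which its call begins. There is no depth.
- workorder.close_job(): hands the job in, once; it reports no verdict.
The state is a dict: "time": time; "joint_positions": joint angles; "qd": joint speeds; "joint_torque": joint torques, N m; "position": TCP position; "tool_rot": TCP orientation; "ft_force": force on the tool from outside, world axes, zero at the start; "torque": the same for the moment, N m; "grip_width": opening from 0.0 (shut) to 1.0 (fully open).
Only numpy, scipy, OpenCV 4.12 (cv2) and the standard library are available. Lean on these libraries where they do the work, as an engineer would, in place of code of your own. Each camera call takes 0.05 s, during which the arm holds its last target.

## Working session

There is one attempt and no reset: what is moved stays moved. The work goes in short steps, Python scripts to look and compute and a tool call to move; the robot and the scene stay as the last step left them, time stands still between calls to the robot, and variables do not carry over. Pictures are saved under pics/ and viewed, and the job is handed in when it is done.

Besides the shell and the picture viewer there is one more tool, called after "Call:" by a JSON object that holds its "name" and its "arguments", one argument or row to a line. carry_out: Moves the arm, as the interface text tells. Its arguments: {"type":"object","properties":{"rows":{"type":"array"},"grip_force":{"type":"number"}},"required":["rows"]}

```bash
mkdir -p pics; python3 - <<'E'
from bench import ctrl,cams
import cv2,numpy as np
s=ctrl.get_state()
for k,v in s.items(): print(k,np.round(v,4))
for n in("top","side"):
    d=cams.get_image(n); cv2.imwrite(f"pics/{n}0.png",d["img"][:,:,::-1])
    print(n,d["vfov"],d["cx"],d["cy"],d["k1"],np.round(d["R"],3).tolist(),np.round(d["t"],3), -np.array(d["R"]).T@d["t"])
E
```

```text
time 0.0
joint_positions [ 1.3151  0.3219 -0.0701  1.4517  0.0226  1.3708 -0.0569]
qd [ 0.0003  0.0003 -0.0012  0.0003 -0.0004  0.0008 -0.0006]
joint_torque [-5.00000e-04 -4.91285e+01 -4.04300e-01 -3.12530e+01 -6.38000e-02
  4.36000e-02  2.00000e-04]
position [ 0.1731 -0.626   0.2294]
tool_rot [-3.1111e+00 -4.2230e-01  5.0000e-04]
ft_force [ 0.9346 -0.1004 -0.4831]
torque [-0.0206 -0.0481 -0.0196]
grip_width 0.9937
top 51.14764833898858 322.43560735261156 231.7198402919992 -0.06618709115217473 [[0.01, -1.0, 0.009], [-0.996, -0.011, -0.088], [0.088, -0.008, -0.996]] [-0.015  0.615  1.674] [0.46523622 0.00456109 1.72203728]
side 55.00222764180417 314.5976641355729 247.10242013546485 -0.08754430302166029 [[0.98, -0.201, -0.01], [-0.142, -0.655, -0.742], [0.143, 0.728, -0.671]] [-0.582  0.177  1.459] [ 0.3869601  -1.06351592  1.1041173 ]
```

View pics/top0.png

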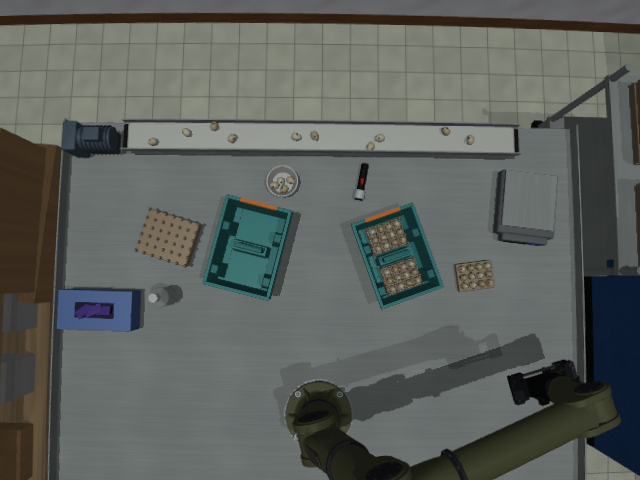

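View pics/side0.png

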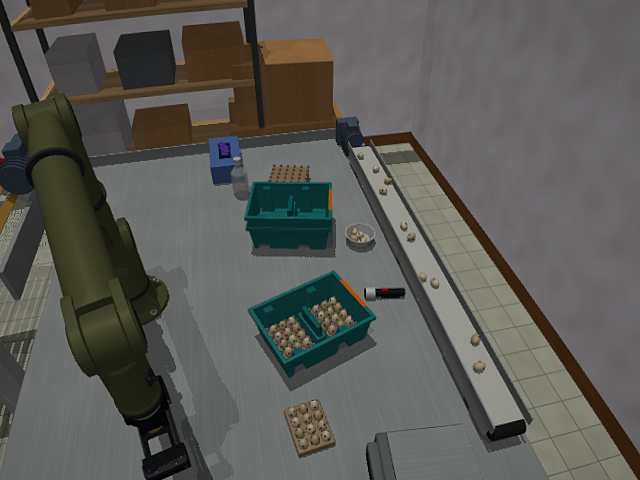

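```bash
cat > h.py <<'E'
import numpy as np,cv2
from bench import cams
def cam(n):
    d=cams.get_image(n); d["f"]=240/np.tan(np.radians(d["vfov"]/2)); return d
def K(d): return np.array([[d["f"],0,d["cx"]],[0,d["f"],d["cy"]],[0,0,1.]])
def onplane(d,uv,z):
    R=np.array(d["R"]);t=np.array(d["t"])
    p=cv2.undistortPoints(np.array(uv,float).reshape(-1,1,2),K(d),np.array([d["k1"],0,0,0.]),None,None).reshape(-1,2)
    r=np.c_[p,np.ones(len(p))]@R; c=-R.T@t
    return c+r*((z-c[2])/r[:,2:])
def project(d,X):
    return cv2.projectPoints(np.array(X,float).reshape(-1,1,3),cv2.Rodrigues(np.array(d["R"]))[0],np.array(d["t"]),K(d),np.array([d["k1"],0,0,0.]))[0].reshape(-1,2)
def masks(d):
    h=cv2.cvtColor(d["img"],cv2.COLOR_RGB2HSV)
    teal=cv2.inRange(h,(80,90,30),(98,255,255)); orange=cv2.inRange(h,(8,170,140),(18,255,255))
    return teal,orange
E
python3 - <<'E'
from h import *
d=cam("top"); im=d["img"][:,:,::-1]
te,o=masks(d)
for x0,x1,z in((190,305,.155),(335,455,.110)):
    m=((te|o)>0).astype(np.uint8); m[:,:x0]=0;m[:,x1:]=0; m[:180]=0;m[320:]=0
    m=cv2.morphologyEx(m,cv2.MORPH_OPEN,np.ones((3,3)))
    c=max(cv2.findContours(m,cv2.RETR_EXTERNAL,cv2.CHAIN_APPROX_NONE)[0],key=cv2.contourArea)
    w=onplane(d,c.reshape(-1,2),z)
    r=cv2.minAreaRect((w[:,:2]*1000).astype(np.float32)); print("rect",r)
    om=o.copy();om[:,:x0]=0;om[:,x1:]=0; om[:180]=0; om[320:]=0
    ys,xs=np.nonzero(om); print("orange px",xs.mean(),ys.mean(),onplane(d,[[xs.mean(),ys.mean()]],z))
    print(cv2.boxPoints(r))
cv2.imwrite("pics/t1.png",cv2.resize(im[180:320,190:455],None,fx=3,fy=3,interpolation=cv2.INTER_CUBIC))
d=cam("side"); im=d["img"][:,:,::-1]
cv2.imwrite("pics/s1.png",cv2.resize(im[160:390,220:400],None,fx=2.6,fy=2.6,interpolation=cv2.INTER_CUBIC))
E
```

```text
rect ((553.4903564453125, 226.6100616455078), (219.2228546142578, 290.2779235839844), 76.36627197265625)
orange px 257.9673913043478 203.58695652173913 [[0.69025379 0.19652078 0.155     ]]
[[386.60406 154.29854]
 [668.7027   85.8759 ]
 [720.37665 298.92157]
 [438.278   367.34424]]
rect ((534.5040283203125, -248.8662872314453), (290.1153869628906, 214.10125732421875), 20.044527053833008)
orange px 382.12631578947367 214.25263157894736 [[ 0.666508   -0.20104251  0.11      ]]
[[ 361.54132 -198.01865]
 [ 434.92462 -399.15106]
 [ 707.46674 -299.71393]
 [ 634.08344  -98.58151]]
```

View pics/t1.png

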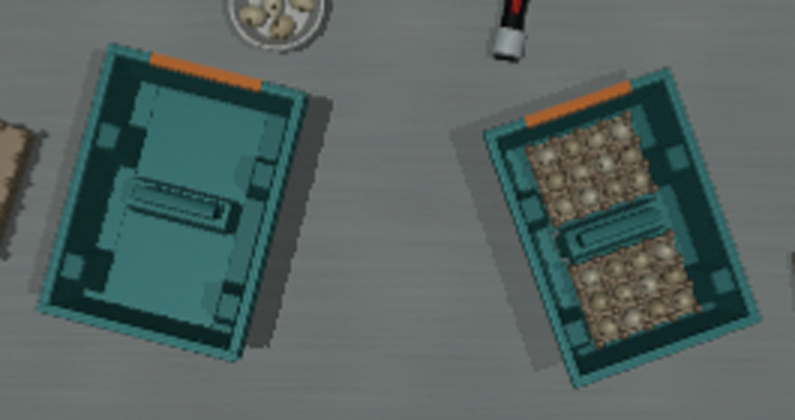

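View pics/s1.png

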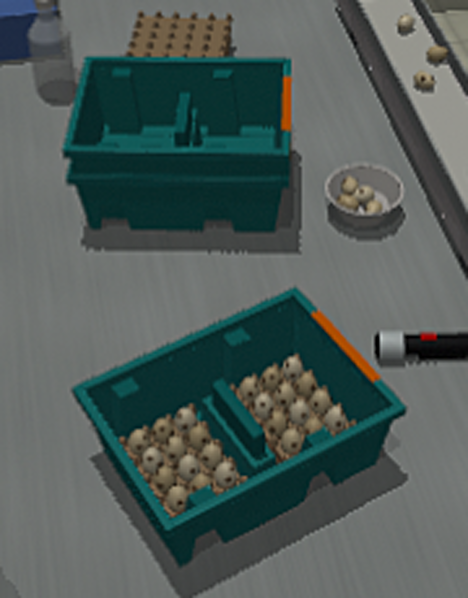

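```bash
cat >> h.py <<'E'
def rim(x,y,a,z,L=.146,W=.108):
    a=np.radians(a);c,s=np.cos(a),np.sin(a)
    P=np.array([[L,W],[L,-W],[-L,-W],[-L,W]])
    return np.c_[P@np.array([[c,s],[-s,c]])+[x,y],np.full(4,z)]
def overlay(d,im,quads,crop,f,name):
    u0,u1,v0,v1=crop
    o=cv2.resize(im[v0:v1,u0:u1],None,fx=f,fy=f,interpolation=cv2.INTER_CUBIC)
    for q in quads:
        p=(project(d,q)+.5-[u0,v0])*f
        cv2.polylines(o,[np.round(p*8).astype(int)],True,(0,0,255),1,cv2.LINE_AA,3)
    cv2.imwrite(name,o)
E
python3 - <<'E'
from h import *
bar=lambda x,y,a,z:rim(x,y,a,z,.008,.045)
E_=(.5538,.2281,-13.2);G=(.5345,-.2489,20.04)
Q=[rim(*E_,.155),bar(*E_,.139),rim(*G,.110),bar(*G,.094)]
for n,c,f in(("top",(190,455,180,320),3),("side",(220,400,160,390),2.6)):
    d=cam(n);overlay(d,np.ascontiguousarray(d["img"][:,:,::-1]),Q,c,f,f"pics/ov_{n}.png")
E
```

```text
(no output)
```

View pics/ov_top.png

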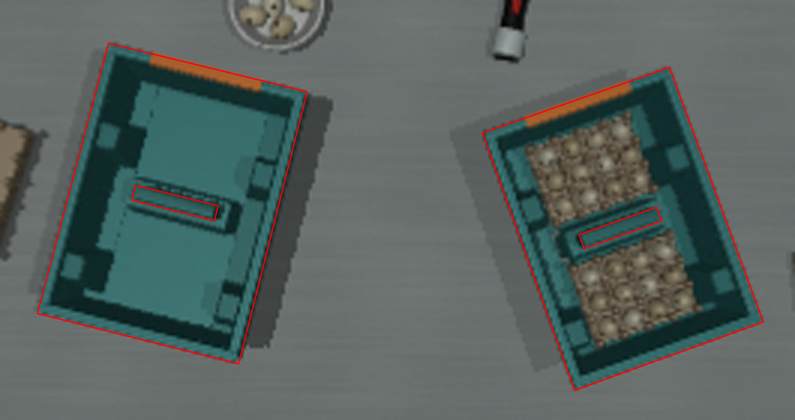

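View pics/ov_side.png

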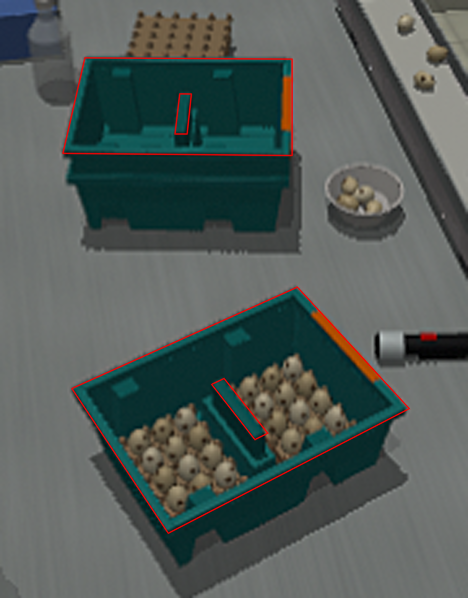

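```bash
cat > plan.py <<'E'
import numpy as np,sys
from scipy.spatial.transform import Rotation as Ro
from bench import ctrl
def yawR(a): # tool y azimuth a deg, z down
    a=np.radians(a); y=np.array([np.cos(a),np.sin(a),0]);z=np.array([0,0,-1.]);x=np.cross(y,z)
    return Ro.from_matrix(np.c_[x,y,z])
def plan(wps,g,p=None,R=None,dec=4):
    s=ctrl.get_state(); p=np.array(s["position"]) if p is None else p; R=Ro.from_rotvec(s["tool_rot"]) if R is None else R
    m=R.as_matrix(); print("now",s["time"],np.round(p,4),"yaw",np.degrees(np.arctan2(m[1,1],m[0,1])).round(2),"zdir",m[:,2].round(3),"q",np.round(s["joint_positions"],2),"F",np.round(s["ft_force"],1),"g",s["grip_width"])
    out=[]
    for x,y,z,a,n in wps:
        T=np.array([x,y,z]);RT=yawR(a)
        p0,R0=p,R; dv=(R0.inv()*RT).as_rotvec()
        for k in range(1,n+1):
            pk=p0+(T-p0)*k/n; Rk=R0*Ro.from_rotvec(dv*k/n)
            o=np.round(R.inv().apply(pk-p),dec); r=np.round(np.degrees((R.inv()*Rk).as_rotvec()),2)
            out.append(f'{{"offset":{(o+0).tolist()},"rot":{(r+0).tolist()},"gripper":{g}}}')
            # accumulate as it will be executed
            p=p+R.apply(o); R=R*Ro.from_rotvec(np.radians(r))
    for i in range(0,len(out),10): print("["+",\n".join(out[i:i+10])+"]")
E
python3 -c "
from plan import *
plan([(.45,-.30,.33,-44,10),(.5538,.2281,.33,-13.2,10)],1)"
```

```text
now 0.3 [ 0.1732 -0.6263  0.2302] yaw -74.54 zdir [-0.     0.001 -1.   ] q [ 1.32  0.32 -0.07  1.45  0.02  1.37 -0.06] F [0.1 0.6 0. ] g 1.0010202448652818
[{"offset":[0.0354, -0.0241, -0.01],"rot":[0.0, 0.0, -3.05],"gripper":1},
{"offset":[0.0366, -0.0221, -0.0099],"rot":[-0.01, 0.0, -3.06],"gripper":1},
{"offset":[0.0377, -0.0202, -0.01],"rot":[0.0, 0.0, -3.05],"gripper":1},
{"offset":[0.0388, -0.0182, -0.01],"rot":[0.0, 0.0, -3.06],"gripper":1},
{"offset":[0.0397, -0.016, -0.0099],"rot":[-0.01, 0.0, -3.05],"gripper":1},
{"offset":[0.0404, -0.0139, -0.01],"rot":[0.0, 0.0, -3.06],"gripper":1},
{"offset":[0.0412, -0.0118, -0.01],"rot":[0.0, 0.0, -3.05],"gripper":1},
{"offset":[0.0417, -0.0095, -0.01],"rot":[-0.01, -0.01, -3.05],"gripper":1},
{"offset":[0.0422, -0.0073, -0.0099],"rot":[0.0, 0.0, -3.06],"gripper":1},
{"offset":[0.0425, -0.005, -0.01],"rot":[0.0, 0.0, -3.05],"gripper":1}]
[{"offset":[0.0452, -0.0292, 0.0],"rot":[0.0, 0.0, -3.08],"gripper":1},
{"offset":[0.0467, -0.0268, 0.0],"rot":[0.0, 0.0, -3.08],"gripper":1},
{"offset":[0.0481, -0.0242, 0.0],"rot":[0.0, 0.0, -3.08],"gripper":1},
{"offset":[0.0493, -0.0216, 0.0],"rot":[0.0, 0.0, -3.08],"gripper":1},
{"offset":[0.0504, -0.0189, 0.0],"rot":[0.0, 0.0, -3.08],"gripper":1},
{"offset":[0.0513, -0.0161, 0.0],"rot":[0.0, 0.0, -3.08],"gripper":1},
{"offset":[0.0521, -0.0134, 0.0],"rot":[0.0, 0.0, -3.08],"gripper":1},
{"offset":[0.0528, -0.0106, 0.0],"rot":[0.0, 0.0, -3.08],"gripper":1},
{"offset":[0.0532, -0.0077, 0.0],"rot":[0.0, 0.0, -3.08],"gripper":1},
{"offset":[0.0536, -0.0048, 0.0],"rot":[0.0, 0.0, -3.08],"gripper":1}]
```

Call:
{"name": "carry_out", "arguments": {
  "rows": [
    {"offset": [0.035, -0.024, -0.01], "rot": [0, 0, -3], "gripper": 1},
    {"offset": [0.037, -0.022, -0.01], "rot": [0, 0, -3], "gripper": 1},
    {"offset": [0.038, -0.02, -0.01], "rot": [0, 0, -3], "gripper": 1},
    {"offset": [0.039, -0.018, -0.01], "rot": [0, 0, -3], "gripper": 1},
    {"offset": [0.04, -0.016, -0.01], "rot": [0, 0, -3], "gripper": 1},
    {"offset": [0.04, -0.014, -0.01], "rot": [0, 0, -3], "gripper": 1},
    {"offset": [0.041, -0.012, -0.01], "rot": [0, 0, -3], "gripper": 1},
    {"offset": [0.042, -0.01, -0.01], "rot": [0, 0, -3], "gripper": 1},
    {"offset": [0.042, -0.007, -0.01], "rot": [0, 0, -3], "gripper": 1},
    {"offset": [0.042, -0.005, -0.01], "rot": [0, 0, -3], "gripper": 1}
  ]
}}

```text
time: 1.55
position: [0.452, -0.3005, 0.331]
tool_rot: [2.896, 1.216, -0.0]
ft_force: [0.1, -0.9, 0.2]
grip_width: 0.997
```

Call:
{"name": "carry_out", "arguments": {
  "rows": [
    {"offset": [0.045, -0.029, 0], "rot": [0, 0, -3], "gripper": 1},
    {"offset": [0.047, -0.027, 0], "rot": [0, 0, -3], "gripper": 1},
    {"offset": [0.048, -0.024, 0], "rot": [0, 0, -3], "gripper": 1},
    {"offset": [0.049, -0.022, 0], "rot": [0, 0, -3], "gripper": 1},
    {"offset": [0.05, -0.019, 0], "rot": [0, 0, -3], "gripper": 1},
    {"offset": [0.051, -0.016, 0], "rot": [0, 0, -3], "gripper": 1},
    {"offset": [0.052, -0.013, 0], "rot": [0, 0, -3], "gripper": 1},
    {"offset": [0.053, -0.011, 0], "rot": [0, 0, -3], "gripper": 1},
    {"offset": [0.053, -0.008, 0], "rot": [0, 0, -3], "gripper": 1},
    {"offset": [0.053, -0.005, 0], "rot": [0, 0, -3], "gripper": 1}
  ]
}}

```text
time: 2.8
position: [0.5624, 0.2247, 0.3307]
tool_rot: [2.483, 1.923, 0.0]
ft_force: [0.9, -0.2, 0.7]
grip_width: 1.001
```

```bash
python3 -c "
from plan import *
plan([(.5538,.2281,.25,-13.2,3)],1)"
```

```text
now 2.8 [0.5624 0.2247 0.3307] yaw -14.5 zdir [ 0.001 -0.    -1.   ] q [ 0.27  0.3  -0.88  1.38  0.23  1.57 -0.84] F [ 0.9 -0.2  0.7] g 1.000597059034285
[{"offset":[0.0004, -0.0031, 0.0269],"rot":[0.01, 0.0, -0.43],"gripper":1},
{"offset":[0.0004, -0.003, 0.0269],"rot":[0.02, 0.01, -0.43],"gripper":1},
{"offset":[0.0004, -0.0031, 0.0269],"rot":[0.01, 0.0, -0.44],"gripper":1}]
```

Call:
{"name": "carry_out", "arguments": {
  "rows": [
    {"offset": [0.001, -0.005, 0.03], "rot": [0, 0, -0.6], "gripper": 1},
    {"offset": [0, -0.004, 0.03], "rot": [0, 0, -0.7], "gripper": 1},
    {"offset": [0, 0, 0.03], "rot": [0, 0, 0], "gripper": 1},
    {"offset": [0, 0, 0.03], "rot": [0, 0, 0], "gripper": 1},
    {"offset": [0, 0, 0.03], "rot": [0, 0, 0], "gripper": 1},
    {"offset": [0, 0, 0.03], "rot": [0, 0, 0], "gripper": 1},
    {"offset": [0, 0, 0], "rot": [0, 0, 0], "gripper": 1}
  ]
}}

```text
time: 3.68
position: [0.552, 0.2255, 0.1483]
tool_rot: [-2.462, -1.949, 0.007]
ft_force: [0.2, 0.1, 0.1]
grip_width: 1.001
```

```bash
python3 -c "
from plan import *
plan([(.5538,.2281,.113,-13.2,2)],1)
from h import *
d=cam('side');cv2.imwrite('pics/s2.png',cv2.resize(np.ascontiguousarray(d['img'][120:280,200:380,::-1]),None,fx=3.5,fy=3.5,interpolation=cv2.INTER_CUBIC))"
```

```text
now 3.675 [0.552  0.2255 0.1483] yaw -13.25 zdir [-0.005 -0.002 -1.   ] q [ 0.26  0.38 -0.85  1.67  0.3   1.23 -0.89] F [0.2 0.1 0.1] g 1.0007725279132536
[{"offset":[0.0015, 0.0006, 0.0176],"rot":[-0.12, 0.08, -0.02],"gripper":1},
{"offset":[0.0015, 0.0007, 0.0177],"rot":[-0.11, 0.07, -0.02],"gripper":1}]
```

View pics/s2.png

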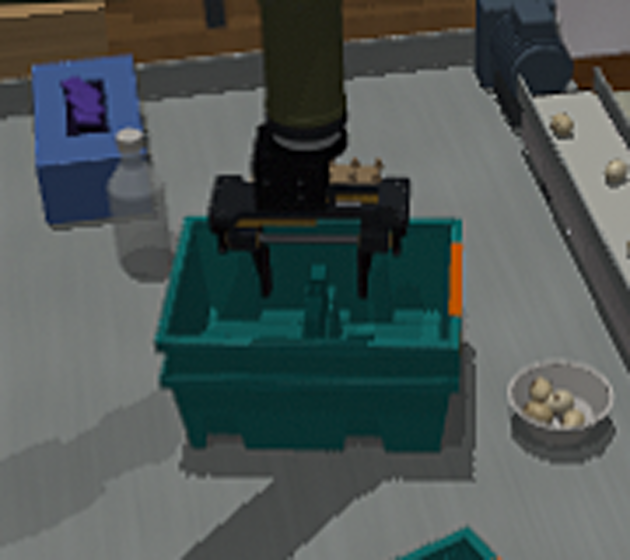

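The open fingers (about px 265 and 365 in the crop) straddle the bar at px 318, jaws in line with the crate's length. Going down and gripping.

Call:
{"name": "carry_out", "arguments": {
  "rows": [
    {"offset": [0.002, 0.001, 0.012], "rot": [-0.2, 0.1, 0], "gripper": 1},
    {"offset": [0.001, 0, 0.012], "rot": [0, 0, 0], "gripper": 1},
    {"offset": [0, 0, 0.011], "rot": [0, 0, 0], "gripper": 1},
    {"offset": [0, 0, 0], "rot": [0, 0, 0], "gripper": 1}
  ],
  "grip_force": 30
}}

```text
time: 4.22
position: [0.5546, 0.2289, 0.1143]
tool_rot: [2.462, 1.95, 0.002]
ft_force: [0.0, -0.5, 0.2]
grip_width: 1.002
```

```bash
python3 -c "
from plan import *
plan([(.5538,.2281,.113,-13.2,1)],1)"
```

```text
now 4.225 [0.5546 0.2289 0.1143] yaw -13.24 zdir [ 0.002  0.    -1.   ] q [ 0.24  0.42 -0.84  1.7   0.34  1.17 -0.91] F [ 0.  -0.5  0.2] g 1.001865835540493
[{"offset":[-0.0009, -0.0006, 0.0013],"rot":[0.1, -0.03, -0.04],"gripper":1}]
```

Call:
{"name": "carry_out", "arguments": {
  "rows": [
    {"offset": [-0.001, -0.001, 0.001], "rot": [0, 0, 0], "gripper": 0.4},
    {"offset": [0, 0, 0], "rot": [0, 0, 0], "gripper": 0.25},
    {"offset": [0, 0, 0], "rot": [0, 0, 0], "gripper": 0.2},
    {"offset": [0, 0, 0], "rot": [0, 0, 0], "gripper": 0.1},
    {"offset": [0, 0, 0], "rot": [0, 0, 0], "gripper": 0},
    {"offset": [0, 0, 0], "rot": [0, 0, 0], "gripper": 0},
    {"offset": [0, 0, 0], "rot": [0, 0, 0], "gripper": 0},
    {"offset": [0, 0, 0], "rot": [0, 0, 0], "gripper": 0}
  ],
  "grip_force": 35
}}

```text
time: 5.22
position: [0.5538, 0.2286, 0.1145]
tool_rot: [2.462, 1.95, 0.005]
ft_force: [-0.3, -0.2, -1.2]
grip_width: 0.182
```

```bash
python3 -c "
from plan import *
plan([(.5538,.2281,.113,-13.2,1)],1)"
```

```text
now 5.225 [0.5538 0.2286 0.1145] yaw -13.25 zdir [ 0.003  0.001 -1.   ] q [ 0.24  0.42 -0.84  1.7   0.33  1.17 -0.91] F [-0.3 -0.2 -1.2] g 0.181929418950443
[{"offset":[-0.0005, 0.0001, 0.0015],"rot":[0.17, -0.09, -0.05],"gripper":1}]
```

Opening 0.182 × 87 = 15.8 mm, which is the bar's 16 mm. Lifting straight up.

Call:
{"name": "carry_out", "arguments": {
  "rows": [
    {"offset": [0, 0, -0.003], "rot": [0.1, -0.1, 0], "gripper": 0},
    {"offset": [0, 0, -0.005], "rot": [0, 0, 0], "gripper": 0},
    {"offset": [0, 0, -0.008], "rot": [0, 0, 0], "gripper": 0},
    {"offset": [0, 0, -0.008], "rot": [0, 0, 0], "gripper": 0},
    {"offset": [0, 0, -0.008], "rot": [0, 0, 0], "gripper": 0}
  ]
}}

```text
time: 5.85
position: [0.5541, 0.2286, 0.1473]
tool_rot: [2.461, 1.95, 0.002]
ft_force: [0.8, 0.4, -4.1]
grip_width: 0.181
```

```bash
python3 -c "
from plan import *
plan([(.5538,.2286,.26,-13.2,1)],1)
from h import *
d=cam('side');cv2.imwrite('pics/s3.png',cv2.resize(np.ascontiguousarray(d['img'][120:280,200:380,::-1]),None,fx=3.5,fy=3.5,interpolation=cv2.INTER_CUBIC))"
```

```text
now 5.85 [0.5541 0.2286 0.1473] yaw -13.24 zdir [ 0.002 -0.    -1.   ] q [ 0.26  0.39 -0.85  1.67  0.31  1.23 -0.89] F [ 0.8  0.4 -4.1] g 0.18133649600933527
[{"offset":[-0.0001, -0.0001, -0.1127],"rot":[0.12, -0.01, -0.04],"gripper":1}]
```

View pics/s3.png

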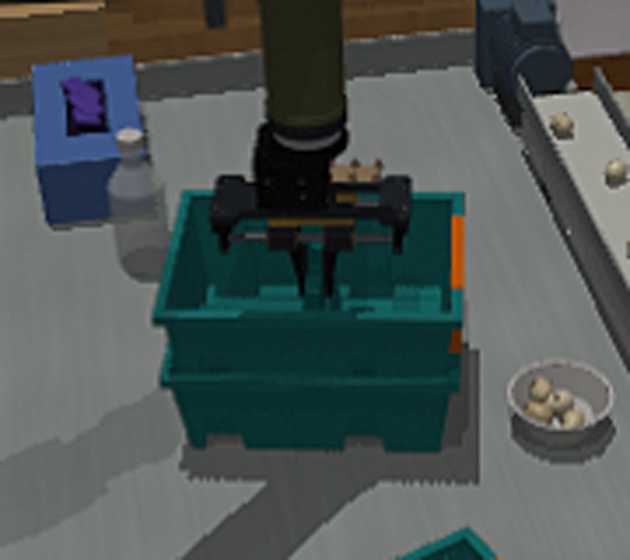

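The crate has risen, the spare's orange rim now shows below it, and the measured 4.1 N matches its weight. I'll keep lifting.

Call:
{"name": "carry_out", "arguments": {
  "rows": [
    {"offset": [0, 0, -0.01], "rot": [0.1, 0, 0], "gripper": 0},
    {"offset": [0, 0, -0.01], "rot": [0, 0, 0], "gripper": 0},
    {"offset": [0, 0, -0.01], "rot": [0, 0, 0], "gripper": 0},
    {"offset": [0, 0, -0.012], "rot": [0, 0, 0], "gripper": 0},
    {"offset": [0, 0, -0.015], "rot": [0, 0, 0], "gripper": 0},
    {"offset": [0, 0, -0.018], "rot": [0, 0, 0], "gripper": 0},
    {"offset": [0, 0, -0.02], "rot": [0, 0, 0], "gripper": 0},
    {"offset": [0, 0, -0.02], "rot": [0, 0, 0], "gripper": 0},
    {"offset": [0, 0, -0.015], "rot": [0, 0, 0], "gripper": 0},
    {"offset": [0, 0, 0], "rot": [0, 0, 0], "gripper": 0}
  ]
}}

```text
time: 7.15
position: [0.5546, 0.2291, 0.2781]
tool_rot: [2.462, 1.95, 0.004]
ft_force: [-0.5, 0.3, -3.4]
grip_width: 0.181
```

```bash
python3 -c "
from plan import *
plan([(.60,-.01,.275,-85,14),(.5345,-.2489,.275,-159.96,16)],0)
from h import *
for n in ('side','top'):
  d=cam(n);cv2.imwrite('pics/%s4.png'%n,np.ascontiguousarray(d['img'][:,:,::-1]))"
```

```text
now 7.15 [0.5546 0.2291 0.2781] yaw -13.24 zdir [ 0.002  0.001 -1.   ] q [ 0.28  0.3  -0.88  1.49  0.23  1.46 -0.84] F [-0.5  0.3 -3.4] g 0.18141873446095755
[{"offset":[-0.0159, 0.0071, 0.0002],"rot":[0.0, -0.01, 5.13],"gripper":0},
{"offset":[-0.0152, 0.0084, 0.0002],"rot":[0.01, -0.01, 5.12],"gripper":0},
{"offset":[-0.0143, 0.0098, 0.0002],"rot":[0.0, -0.01, 5.13],"gripper":0},
{"offset":[-0.0135, 0.011, 0.0003],"rot":[0.01, -0.01, 5.12],"gripper":0},
{"offset":[-0.0124, 0.0122, 0.0002],"rot":[0.0, -0.01, 5.13],"gripper":0},
{"offset":[-0.0112, 0.0133, 0.0002],"rot":[0.0, -0.01, 5.12],"gripper":0},
{"offset":[-0.0101, 0.0142, 0.0002],"rot":[0.01, -0.01, 5.13],"gripper":0},
{"offset":[-0.0087, 0.015, 0.0003],"rot":[0.0, -0.01, 5.12],"gripper":0},
{"offset":[-0.0073, 0.0157, 0.0002],"rot":[0.01, -0.01, 5.13],"gripper":0},
{"offset":[-0.0059, 0.0164, 0.0002],"rot":[0.0, -0.01, 5.13],"gripper":0}]
[{"offset":[-0.0045, 0.0168, 0.0002],"rot":[0.01, -0.01, 5.12],"gripper":0},
{"offset":[-0.0029, 0.0171, 0.0003],"rot":[0.0, -0.01, 5.13],"gripper":0},
{"offset":[-0.0013, 0.0173, 0.0002],"
[... 518 characters left out ...]
"gripper":0}]
[{"offset":[0.0021, 0.0153, 0.0],"rot":[0.0, 0.0, 4.68],"gripper":0},
{"offset":[0.0033, 0.0151, 0.0],"rot":[0.0, 0.0, 4.69],"gripper":0},
{"offset":[0.0046, 0.0148, 0.0],"rot":[0.0, 0.0, 4.68],"gripper":0},
{"offset":[0.0058, 0.0144, 0.0],"rot":[0.0, 0.0, 4.69],"gripper":0},
{"offset":[0.0069, 0.0138, 0.0],"rot":[0.0, 0.0, 4.68],"gripper":0},
{"offset":[0.008, 0.0133, 0.0],"rot":[0.0, 0.0, 4.69],"gripper":0},
{"offset":[0.0091, 0.0125, 0.0],"rot":[0.0, 0.0, 4.68],"gripper":0},
{"offset":[0.0101, 0.0118, 0.0],"rot":[0.0, 0.0, 4.69],"gripper":0},
{"offset":[0.011, 0.0109, 0.0],"rot":[0.0, 0.0, 4.68],"gripper":0},
{"offset":[0.0118, 0.01, 0.0],"rot":[0.0, 0.0, 4.69],"gripper":0}]
```

View pics/side4.png

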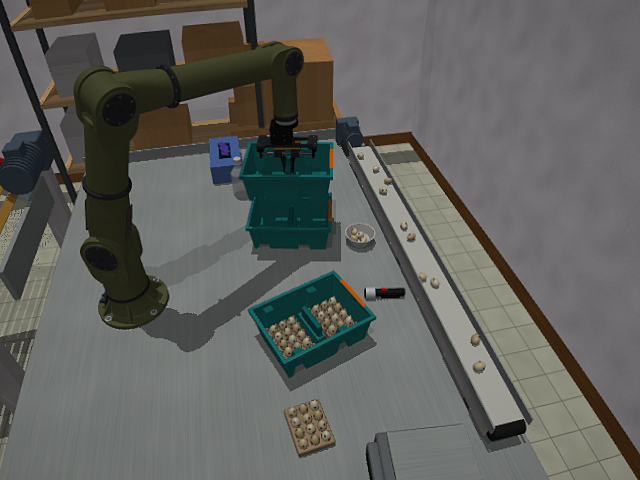

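The crate hangs level at px (288,165), clear of the spare crate at px (290,220). Carrying it over with the turn.

Call:
{"name": "carry_out", "arguments": {
  "rows": [
    {"offset": [-0.016, 0.007, 0], "rot": [0, 0, 3], "gripper": 0},
    {"offset": [-0.015, 0.008, 0], "rot": [0, 0, 5], "gripper": 0},
    {"offset": [-0.015, 0.009, 0], "rot": [0, 0, 5], "gripper": 0},
    {"offset": [-0.014, 0.01, 0], "rot": [0, 0, 5], "gripper": 0},
    {"offset": [-0.013, 0.012, 0], "rot": [0, 0, 5], "gripper": 0},
    {"offset": [-0.012, 0.013, 0], "rot": [0, 0, 5], "gripper": 0},
    {"offset": [-0.01, 0.014, 0], "rot": [0, 0, 5], "gripper": 0},
    {"offset": [-0.009, 0.015, 0], "rot": [0, 0, 5], "gripper": 0},
    {"offset": [-0.008, 0.016, 0], "rot": [0, 0, 5], "gripper": 0},
    {"offset": [-0.006, 0.016, 0], "rot": [0, 0, 5], "gripper": 0}
  ]
}}

```text
time: 8.5
position: [0.5885, 0.0553, 0.2756]
tool_rot: [3.045, 0.77, -0.003]
ft_force: [0.0, 0.2, -3.0]
grip_width: 0.185
```

Call:
{"name": "carry_out", "arguments": {
  "rows": [
    {"offset": [-0.005, 0.017, 0], "rot": [0, 0, 5], "gripper": 0},
    {"offset": [-0.003, 0.017, 0], "rot": [0, 0, 5], "gripper": 0},
    {"offset": [-0.001, 0.017, 0], "rot": [0, 0, 5], "gripper": 0},
    {"offset": [0, 0.017, 0], "rot": [0, 0, 5], "gripper": 0},
    {"offset": [-0.005, 0.015, 0], "rot": [0, 0, 5], "gripper": 0},
    {"offset": [-0.004, 0.015, 0], "rot": [0, 0, 5], "gripper": 0},
    {"offset": [-0.003, 0.015, 0], "rot": [0, 0, 5], "gripper": 0},
    {"offset": [-0.002, 0.015, 0], "rot": [0, 0, 5], "gripper": 0},
    {"offset": [0, 0.015, 0], "rot": [0, 0, 5], "gripper": 0},
    {"offset": [0, 0, 0], "rot": [0, 0, 0], "gripper": 0}
  ]
}}

```text
time: 9.75
position: [0.5888, -0.0875, 0.2757]
tool_rot: [3.108, -0.451, -0.002]
ft_force: [0.4, 0.1, -3.7]
grip_width: 0.184
```

```bash
python3 -c "
from plan import *
plan([(.5345,-.2489,.275,-159.96,15)],0)
from h import *
d=cam('side');cv2.imwrite('pics/side5.png',np.ascontiguousarray(d['img'][:,:,::-1]))"
```

```text
now 9.75 [ 0.5888 -0.0875  0.2757] yaw -106.51 zdir [-0.002 -0.001 -1.   ] q [ 0.54  0.22 -0.52  1.51  0.11  1.44 -1.84] F [ 0.4  0.1 -3.7] g 0.18446409120796384
[{"offset":[-0.0004, 0.0113, 0.0001],"rot":[0.01, 0.0, 3.56],"gripper":0},
{"offset":[0.0003, 0.0114, 0.0],"rot":[0.01, 0.0, 3.57],"gripper":0},
{"offset":[0.001, 0.0113, 0.0001],"rot":[0.01, 0.01, 3.56],"gripper":0},
{"offset":[0.0017, 0.0112, 0.0],"rot":[0.0, 0.0, 3.56],"gripper":0},
{"offset":[0.0024, 0.0111, 0.0001],"rot":[0.01, 0.0, 3.57],"gripper":0},
{"offset":[0.0031, 0.011, 0.0001],"rot":[0.01, 0.0, 3.56],"gripper":0},
{"offset":[0.0037, 0.0107, 0.0],"rot":[0.01, 0.0, 3.56],"gripper":0},
{"offset":[0.0044, 0.0104, 0.0001],"rot":[0.01, 0.0, 3.57],"gripper":0},
{"offset":[0.0051, 0.0102, 0.0],"rot":[0.0, 0.01, 3.56],"gripper":0},
{"offset":[0.0057, 0.0098, 0.0001],"rot":[0.01, 0.0, 3.56],"gripper":0}]
[{"offset":[0.0062, 0.0095, 0.0],"rot":[0.01, 0.0, 3.57],"gripper":0},
{"offset":[0.0069, 0.0091, 0.0001],"rot":[0.01, 0.0, 3.56],"gripper":0},
{"offset":[0.0074, 0.0086, 0.0],"rot":[0.01, 0.0, 3.56],"gripper":0},
{"offset":[0.0079, 0.0081, 0.0001],"rot":[0.01, 0.0, 3.56],"gripper":0},
{"offset":[0.0084, 0.0076, 0.0],"rot":[0.0, 0.01, 3.57],"gripper":0}]
```

View pics/side5.png

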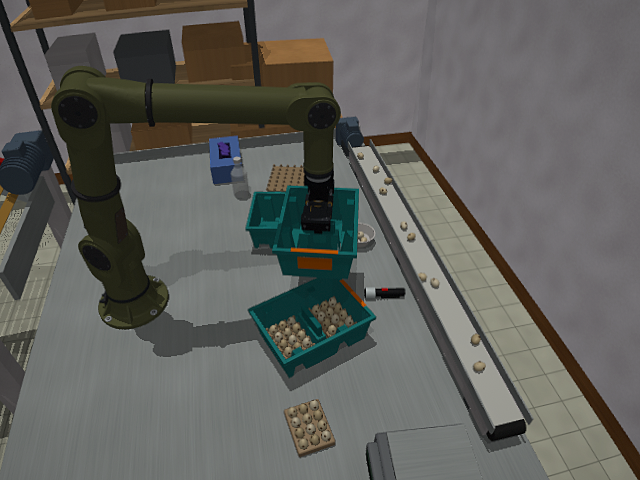

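The crate is clear of the spare crate and still level at px (315,235), with its orange end turning toward the camera. On with the rest of the turn.

Call:
{"name": "carry_out", "arguments": {
  "rows": [
    {"offset": [0, 0.011, 0], "rot": [0, 0, 3.5], "gripper": 0},
    {"offset": [0, 0.011, 0], "rot": [0, 0, 3.5], "gripper": 0},
    {"offset": [0.001, 0.011, 0], "rot": [0, 0, 3.5], "gripper": 0},
    {"offset": [0.002, 0.011, 0], "rot": [0, 0, 3.5], "gripper": 0},
    {"offset": [0.002, 0.011, 0], "rot": [0, 0, 3.5], "gripper": 0},
    {"offset": [0.003, 0.011, 0], "rot": [0, 0, 3.5], "gripper": 0},
    {"offset": [0.004, 0.011, 0], "rot": [0, 0, 3.5], "gripper": 0},
    {"offset": [0.004, 0.01, 0], "rot": [0, 0, 3.5], "gripper": 0},
    {"offset": [0.005, 0.01, 0], "rot": [0, 0, 3.5], "gripper": 0},
    {"offset": [0.006, 0.01, 0], "rot": [0, 0, 3.5], "gripper": 0}
  ]
}}

```text
time: 11.05
position: [0.5552, -0.1901, 0.2762]
tool_rot: [-2.833, 1.358, 0.001]
ft_force: [1.0, -0.4, -2.5]
grip_width: 0.177
```

Call:
{"name": "carry_out", "arguments": {
  "rows": [
    {"offset": [0.006, 0.009, 0], "rot": [0, 0, 3.5], "gripper": 0},
    {"offset": [0.007, 0.009, 0], "rot": [0, 0, 3.5], "gripper": 0},
    {"offset": [0.007, 0.009, 0], "rot": [0, 0, 3.5], "gripper": 0},
    {"offset": [0.008, 0.008, 0], "rot": [0, 0, 3.5], "gripper": 0},
    {"offset": [0.008, 0.008, 0], "rot": [0, 0, 3.5], "gripper": 0},
    {"offset": [0, 0, 0], "rot": [0, 0, 0], "gripper": 0}
  ]
}}

```text
time: 11.8
position: [0.5371, -0.2447, 0.2761]
tool_rot: [2.593, -1.773, -0.001]
ft_force: [-0.5, -0.4, -3.1]
grip_width: 0.178
```

```bash
python3 - <<'E'
from plan import *
plan([(.5345,-.2489,.275,-159.96,1)],0)
from h import *
G=(.5345,-.2489,20.04)
s=ctrl.get_state();p=s["position"]
C=(p[0],p[1],-158.5); z=p[2]-.0695+.110
for n,c,f in(("top",(320,470,180,330),4),("side",(230,400,220,390),3.5)):
    d=cam(n);overlay(d,np.ascontiguousarray(d["img"][:,:,::-1]),[rim(*C,z),rim(*G,.110)],c,f,f"pics/ov6_{n}.png")
E
```

```text
now 11.8 [ 0.5371 -0.2447  0.2761] yaw -158.72 zdir [-0.001  0.    -1.   ] q [ 0.67  0.19 -0.33  1.53  0.06  1.43 -2.44] F [-0.5 -0.4 -3.1] g 0.1784753852162765
[{"offset":[0.003, 0.004, 0.0012],"rot":[0.03, 0.02, 1.24],"gripper":0}]
```

View pics/ov6_top.png

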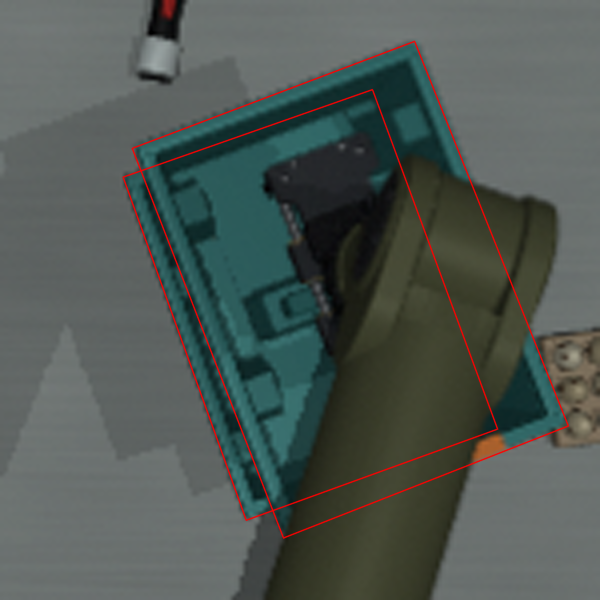

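View pics/ov6_side.png

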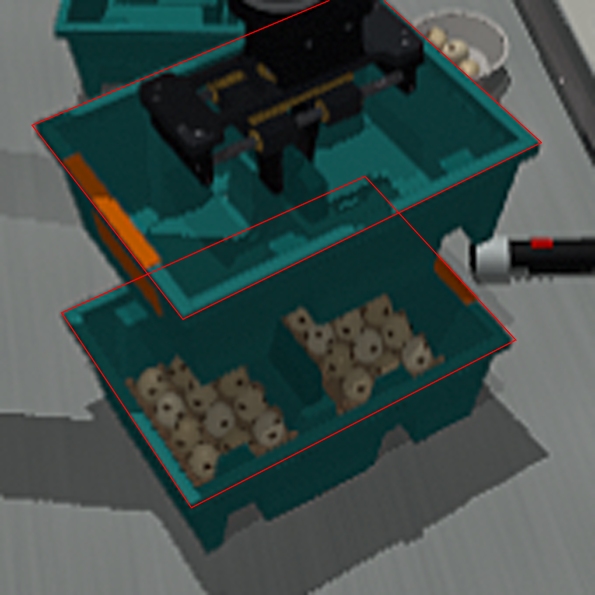

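The overlays fit in both views: held crate rim (red) and egg crate rim agree to about 1 px, orange end on the plain side. Correcting the last few mm, then lowering to just above the rim.

Call:
{"name": "carry_out", "arguments": {
  "rows": [
    {"offset": [0.0015, 0.002, 0], "rot": [0, 0, 0.6], "gripper": 0},
    {"offset": [0.0015, 0.002, 0], "rot": [0, 0, 0.6], "gripper": 0},
    {"offset": [0, 0, 0.01], "rot": [0, 0, 0], "gripper": 0},
    {"offset": [0, 0, 0.015], "rot": [0, 0, 0], "gripper": 0},
    {"offset": [0, 0, 0.015], "rot": [0, 0, 0], "gripper": 0},
    {"offset": [0, 0, 0.015], "rot": [0, 0, 0], "gripper": 0},
    {"offset": [0, 0, 0.01], "rot": [0, 0, 0], "gripper": 0},
    {"offset": [0, 0, 0.005], "rot": [0, 0, 0], "gripper": 0},
    {"offset": [0, 0, 0], "rot": [0, 0, 0], "gripper": 0}
  ]
}}

```text
time: 13.02
position: [0.5347, -0.2485, 0.2063]
tool_rot: [2.574, -1.801, -0.0]
ft_force: [-0.8, -0.1, -3.6]
grip_width: 0.183
```

```bash
python3 - <<'E'
from plan import *
plan([(.5345,-.2489,.19,-159.96,1)],0)
from h import *
G=(.5345,-.2489,20.04)
s=ctrl.get_state();p=s["position"]
m=Ro.from_rotvec(s["tool_rot"]).as_matrix()
C=(p[0],p[1],np.degrees(np.arctan2(m[1,1],m[0,1]))); z=p[2]-.0695+.110
for n,c,f in(("top",(320,470,180,330),4),("side",(230,400,220,390),3.5)):
    d=cam(n);overlay(d,np.ascontiguousarray(d["img"][:,:,::-1]),[rim(*C,z),rim(*G,.110)],c,f,f"pics/ov7_{n}.png")
E
```

```text
now 13.025 [ 0.5347 -0.2485  0.2063] yaw -159.94 zdir [-0.  0. -1.] q [ 0.67  0.22 -0.32  1.63  0.07  1.3  -2.46] F [-0.8 -0.1 -3.6] g 0.1831604685213617
[{"offset":[0.0003, 0.0003, 0.0163],"rot":[0.01, 0.01, 0.02],"gripper":0}]
```

View pics/ov7_top.png

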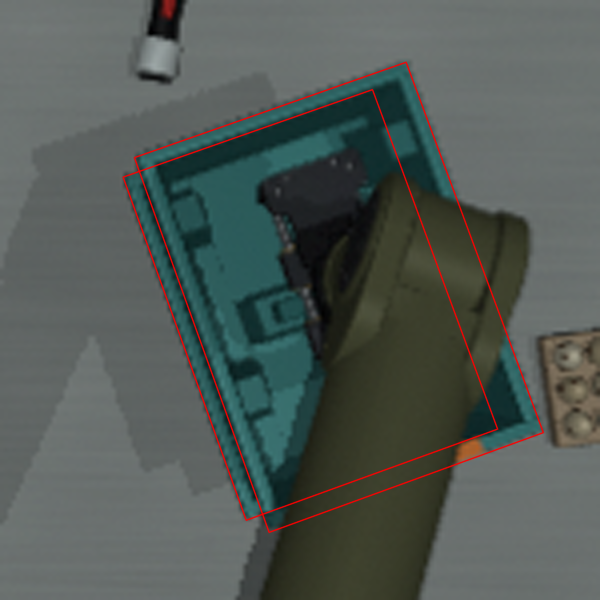

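View pics/ov7_side.png

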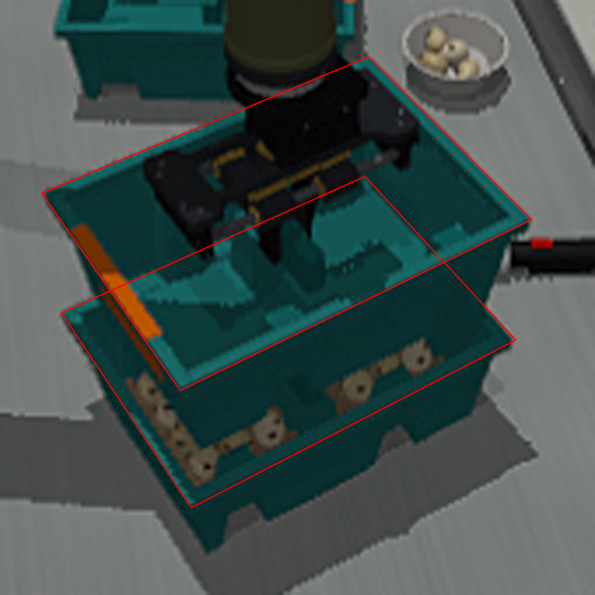

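Held crate and egg crate still match their predicted rims, centred and aligned. Lowering to 5 mm above the shoulders.

Call:
{"name": "carry_out", "arguments": {
  "rows": [
    {"offset": [0, 0, 0.008], "rot": [0, 0, 0], "gripper": 0},
    {"offset": [0, 0, 0.008], "rot": [0, 0, 0], "gripper": 0},
    {"offset": [0, 0, 0.008], "rot": [0, 0, 0], "gripper": 0},
    {"offset": [0, 0, 0.006], "rot": [0, 0, 0], "gripper": 0},
    {"offset": [0, 0, 0.004], "rot": [0, 0, 0], "gripper": 0},
    {"offset": [0, 0, 0], "rot": [0, 0, 0], "gripper": 0}
  ]
}}

```text
time: 13.88
position: [0.5346, -0.2484, 0.1722]
tool_rot: [2.574, -1.801, -0.001]
ft_force: [0.2, 0.0, -2.5]
grip_width: 0.176
```

Call:
{"name": "carry_out", "arguments": {
  "rows": [
    {"offset": [0, 0, 0.001], "rot": [0, 0, 0], "gripper": 0},
    {"offset": [0, 0, 0.001], "rot": [0, 0, 0], "gripper": 0},
    {"offset": [0, 0, 0.001], "rot": [0, 0, 0], "gripper": 0},
    {"offset": [0, 0, 0], "rot": [0, 0, 0], "gripper": 0}
  ]
}}

```text
time: 14.38
position: [0.5347, -0.2485, 0.1695]
tool_rot: [2.574, -1.801, -0.0]
ft_force: [0.0, 0.1, -2.1]
grip_width: 0.179
```

Call:
{"name": "carry_out", "arguments": {
  "rows": [
    {"offset": [0, 0, 0.001], "rot": [0, 0, 0], "gripper": 0},
    {"offset": [0, 0, 0], "rot": [0, 0, 0], "gripper": 0},
    {"offset": [0, 0, 0.001], "rot": [0, 0, 0], "gripper": 0},
    {"offset": [0, 0, 0], "rot": [0, 0, 0], "gripper": 0}
  ]
}}

```text
time: 14.88
position: [0.5347, -0.2485, 0.1674]
tool_rot: [2.574, -1.801, -0.0]
ft_force: [1.0, -0.2, -3.5]
grip_width: 0.183
```

Call:
{"name": "carry_out", "arguments": {
  "rows": [
    {"offset": [0, 0, 0.001], "rot": [0, 0, 0], "gripper": 0},
    {"offset": [0, 0, 0], "rot": [0, 0, 0], "gripper": 0}
  ]
}}

```text
time: 15.12
position: [0.5348, -0.2485, 0.1666]
tool_rot: [2.574, -1.801, 0.0]
ft_force: [-0.4, -0.7, -2.4]
grip_width: 0.181
```

```bash
python3 - <<'E'
from plan import *
plan([(.5345,-.2489,.166,-159.96,1)],0)
from h import *
s=ctrl.get_state();p=s["position"]
C=(p[0],p[1],-159.94); z=p[2]-.0695+.110
d=cam("side");overlay(d,np.ascontiguousarray(d["img"][:,:,::-1]),[rim(*C,z)],(230,400,220,390),3.5,f"pics/ov8_side.png")
E
```

```text
now 15.125 [ 0.5348 -0.2485  0.1666] yaw -159.94 zdir [ 0. -0. -1.] q [ 0.67  0.25 -0.32  1.68  0.08  1.22 -2.47] F [-0.4 -0.7 -2.4] g 0.18089549955621023
[{"offset":[0.0002, 0.0005, 0.0006],"rot":[0.0, -0.01, 0.02],"gripper":0}]
```

View pics/ov8_side.png

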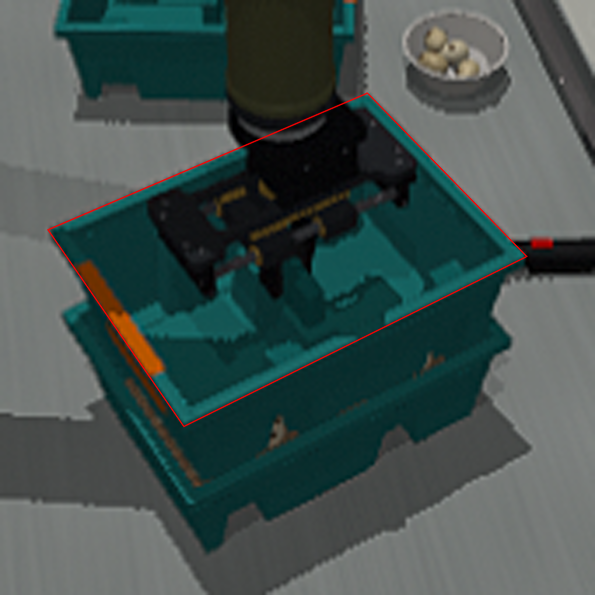

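Call:
{"name": "carry_out", "arguments": {
  "rows": [
    {"offset": [0, 0, 0.0005], "rot": [0, 0, 0], "gripper": 0},
    {"offset": [0, 0, 0.0005], "rot": [0, 0, 0], "gripper": 0},
    {"offset": [0, 0, 0], "rot": [0, 0, 0], "gripper": 0}
  ]
}}

```text
time: 15.55
position: [0.535, -0.2486, 0.1665]
tool_rot: [2.574, -1.801, 0.001]
ft_force: [-3.1, 1.0, 5.7]
grip_width: 0.183
```

```bash
python3 -c "
from plan import *
plan([],0)"
```

```text
now 15.55 [ 0.535  -0.2486  0.1665] yaw -159.94 zdir [ 0.001 -0.001 -1.   ] q [ 0.67  0.25 -0.32  1.68  0.08  1.22 -2.47] F [-3.1  1.   5.7] g 0.18254730055058463
```

Call:
{"name": "carry_out", "arguments": {
  "rows": [
    {"offset": [0, 0, 0.0005], "rot": [0, 0, 0], "gripper": 0},
    {"offset": [0, 0, 0.0005], "rot": [0, 0, 0], "gripper": 0},
    {"offset": [0, 0, 0], "rot": [0, 0, 0], "gripper": 0}
  ]
}}

```text
time: 15.92
position: [0.535, -0.2486, 0.1665]
tool_rot: [2.574, -1.801, 0.002]
ft_force: [-3.5, 2.4, 10.0]
grip_width: 0.183
```

Contact at TCP z = 0.1665, so the underside is at 97 mm as it should be. Easing the push off and opening.

Call:
{"name": "carry_out", "arguments": {
  "rows": [
    {"offset": [0, 0, -0.001], "rot": [0, 0, 0], "gripper": 0},
    {"offset": [0, 0, -0.0005], "rot": [0, 0, 0], "gripper": 0},
    {"offset": [0, 0, 0], "rot": [0, 0, 0], "gripper": 0.2},
    {"offset": [0, 0, 0], "rot": [0, 0, 0], "gripper": 0.25},
    {"offset": [0, 0, 0], "rot": [0, 0, 0], "gripper": 0.35},
    {"offset": [0, 0, 0], "rot": [0, 0, 0], "gripper": 0.5},
    {"offset": [0, 0, 0], "rot": [0, 0, 0], "gripper": 0.6},
    {"offset": [0, 0, 0], "rot": [0, 0, 0], "gripper": 0.7},
    {"offset": [0, 0, 0], "rot": [0, 0, 0], "gripper": 0.7}
  ]
}}

```text
time: 17.05
position: [0.5348, -0.2485, 0.1661]
tool_rot: [2.574, -1.801, 0.0]
ft_force: [-0.1, 0.4, 0.1]
grip_width: 0.667
```

Call:
{"name": "carry_out", "arguments": {
  "rows": [
    {"offset": [0, 0, -0.005], "rot": [0, 0, 0], "gripper": 0.7},
    {"offset": [0, 0, -0.01], "rot": [0, 0, 0], "gripper": 0.7},
    {"offset": [0, 0, -0.02], "rot": [0, 0, 0], "gripper": 0.7},
    {"offset": [0, 0, -0.03], "rot": [0, 0, 0], "gripper": 0.7},
    {"offset": [0, 0, -0.04], "rot": [0, 0, 0], "gripper": 0.7},
    {"offset": [0, 0, -0.04], "rot": [0, 0, 0], "gripper": 0.7},
    {"offset": [0, 0, -0.03], "rot": [0, 0, 0], "gripper": 0.7},
    {"offset": [0, 0, 0], "rot": [0, 0, 0], "gripper": 0.7}
  ]
}}

```text
time: 18.05
position: [0.5361, -0.2488, 0.3449]
tool_rot: [-2.574, 1.8, -0.01]
ft_force: [0.6, 0.3, -0.9]
grip_width: 0.7
```

```bash
python3 - <<'E'
from plan import *
plan([],0)
from h import *
C=(.535,-.2486,-159.94);G=(.5345,-.2489,20.04); S=(.5538,.2281,-13.2)
for n,c,f in(("top",(180,480,170,330),2.6),("side",(220,410,170,390),2.7)):
    d=cam(n);im=np.ascontiguousarray(d["img"][:,:,::-1]);overlay(d,im,[rim(*C,.207),rim(*G,.11),rim(*S,.110)],c,f,f"pics/ov9_{n}.png")
E
```

```text
now 18.05 [ 0.5361 -0.2488  0.3449] yaw -159.93 zdir [ 0.006 -0.003 -1.   ] q [ 0.67  0.18 -0.32  1.41  0.06  1.56 -2.44] F [ 0.6  0.3 -0.9] g 0.6996538145255927
```

View pics/ov9_top.png

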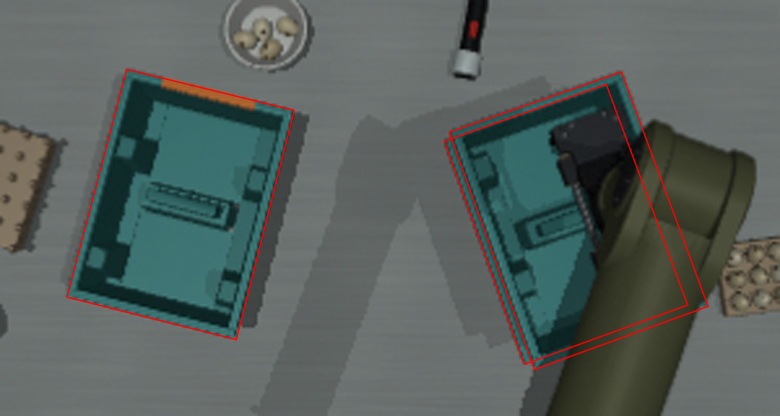

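View pics/ov9_side.png

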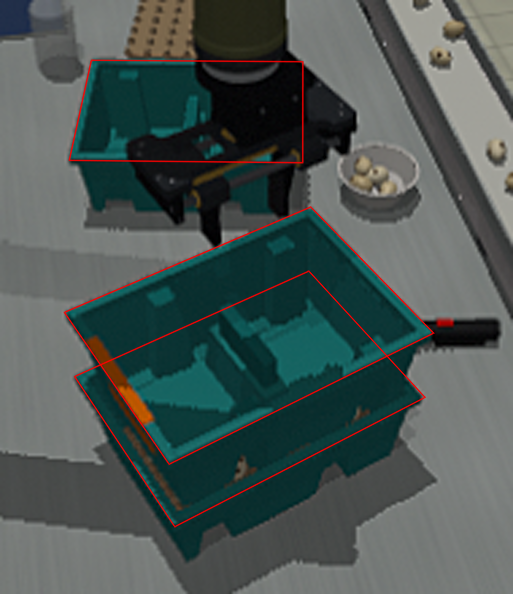

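All three rims fit their predicted outlines: stack level at px (255,330) in the side crop, orange over the plain end, spare crate unmoved, gripper clear. Handing in.

```bash
python3 -c "
from bench import workorder
print(workorder.close_job())"
```

```text
the job is handed in; nothing more can be done
None
```

I lifted the upper crate straight out of the nest and turned it end for end. I lowered it onto the egg crate's shoulders in 0.5–1 mm steps, released it and withdrew. I handed the job in at about 18 s.

- **Height:** it touched down at TCP z = 0.1665 m, which puts its underside 97 mm above the egg crate's. The force reading rose to about 10 N during the seating push, and I eased that off before opening.
- **Position:** the last overlays in both cameras fitted to about a pixel. The crates' centres are about 1 mm apart, the orange end is over the plain end, the crate is level, and the egg crate and spare crate have not moved.
- **Robot:** the gripper is clear, about 18 cm above the release point.
- **Limits of the checks:** the arm partly hid the stack in the top view, so the side view is the main evidence there. I checked the bystanders by eye only, and not every one appears in the last pictures. No check failed or disagreed.

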